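# Bring the V-block round to the pointer

### The arm

A 7-joint arm with a two-finger parallel gripper is mounted at the origin on a cart in front of the work surface, level with it; the furniture and walls round the work are solid. World frame = base frame: x ahead of the robot, y to its left, z up, the work surface at z = 0. Lengths are in m, angles in rad, forces in N, time in s.
With the tool pointing down it reaches from about 0.4 to 0.9 m from the base axis. Payload 5.5 kg.
Tool frame: the origin (TCP) lies midway between the tips of the shut fingers; the grasp point (between the pads) lies 19 mm behind it (manip.grip_depth is the distance from the TCP to the grasp point, in m); z points along the fingers, x is the direction in which the jaws open and shut, and the axes are right-handed (so a half turn about z gives the same grasp; the last joint's range is limited). The gripper opens to 92 mm and grips with 3 to 60 N. Pads are 19 mm wide; open, the fingers measure 130 mm over their backs; the gripper's body (75 mm by 190 mm) begins 47 mm behind the grasp point.
Start: joints at [-0.985, 0.501, -0.427, 1.55, 0.221, 1.138, -0.21], TCP at [0.206, 0.616, 0.227] pointing down, gripper open.
Joint ranges: [-2.88, 2.88], [-0.31, 2.03], [-1.54, 1.56], [0.2, 2.42], [-1.41, 4.55], [0.19, 2.02], [-2.57, 2.57]. Speed limits (rad/s): [2.57, 2.57, 3.14, 3.14, 3.14, 3.14, 3.14].

### API

Orientations are given as a unit quaternion [x, y, z, w].
In Python, from bench import manip, effector, viewer gives the robot as it stands. Calls block until the motion is done:
- manip.move_pose(position, orientation): joint-space move of the TCP to a pose.
- manip.servo_line(position, ori=None, vel=0.15): straight line of the TCP; ori=None keeps the orientation; vel is the mean speed in m/s.
- manip.movej(angles): joint-space move.
- effector.open_jaws() and effector.close(f_grip=None): open the fingers fully, or close them until they stop; f_grip is the grip in N (None keeps the last).
- manip.sleep(seconds).
- manip.solve_ik(position, orientation): joint angles nearest the present ones, or None.
- viewer.get_image(name): name is "side" or "top" or "wrist"; returns the picture (420x560x3 uint8, red, green, blue); there is no depth.
- viewer.get_calibration(name): a dict with "vfov" (degrees; the focal length in pixels is half the picture's height over the tangent of half this angle, whatever the lens; pixels are square), "cx", "cy" (the principal point, pixels), "eye" and "attitude" of the camera in the world. Camera axes: x right, y down, z forward; pixel columns grow to the right and rows downward; lengths in m; the calibration is good to about 2 mm. A picture is of the moment at which its call begins: read the wrist's pose just before it. get_calibration takes no time and is no camera call; for the wrist camera it gives the pose at the moment of the call.
A pose or a line that the arm cannot do raises manip.PlanningError and nothing moves.
- manip.hand_in(): hands the job in, once; it reports no verdict.
Readings, each from a call of its own:
- manip.current_clock(): time.
- manip.current_q(): joint angles.
- manip.current_joint_velocities(): joint speeds.
- manip.current_tau(): joint torques, N m.
- manip.current_tool_pos(): TCP position.
- manip.current_tcp_rot(): TCP orientation.
- manip.current_force(): force on the tool from outside, world axes, zero at the start.
- manip.current_wrist_torque(): the same for the moment, N m.
- manip.current_finger_gap(): finger opening in m.
Only numpy, scipy, OpenCV 4.12 (cv2) and the standard library are available. Lean on these libraries where they do the work, as an engineer would, in place of code of your own. Each camera call takes 0.05 s, during which the arm holds its last target. There are 200 camera calls.

### The job

Set-up parts stand on the small parts carousel. Turn the carousel by pushing the handles on its rim until the V-block stands at the front, in line with the flat black pointer that sticks out from under it. Turn it gently so that the V-block rides along standing, and do not touch the V-block itself.

Things in the scene. Friction and masses are not known exactly. Their poses are not given: they have to be found in the camera images.
- carousel_base: Fixed black foot of the carousel, a disc of 70 mm radius, 12 mm high. Origin on the turning axis at worktop level, z up. A flat pointer (16 mm wide, 5 mm high, arrow tip 155 mm from the axis) runs along its own -x axis, roughly towards the robot: that is the front. Above the foot turns a disc of 90 mm radius, its black mat (32 mm above the worktop) carrying the parts.
- handle (a point): Outer end of one of six equal grey steel handles that stick out level and radially from the disc's rim, 60 degrees apart: each 12 mm wide, from 90 to 125 mm from the axis, from 16 to 30 mm above the worktop. This point is 125 mm from the axis, 23 mm high. Between and under the handles it is open down to the worktop, but for the pointer.
- turntable (a joint): Angle of the disc in rad, growing anticlockwise seen from above. At 0 one of the six handles (the listed one) stands exactly over the pointer. The disc turns either way, more than a full turn, with light friction of about 0.15 N m (1.5 N at a handle), and stays where it is left.
- v_block: Ground steel V-block, 28 x 36 x 30 mm high, a V groove in its top, loose on the mat about 55 mm from the axis, at least 50 degrees from the front, turned any way. Origin at the centre of its underside, z up. The only part with a groove: the others are a steel block with flat top and two holes, a black nut, a chrome sleeve and a collet, all up to 30 mm high. They ride along by friction.

How it is judged:
At the end, for the whole second after the job is handed in: The V-block stands upright and at rest on the carousel's mat at the front: its centre within 14 mm to either side of the pointer's centre line (about 15 degrees of turn) and 35 to 75 mm from the axis towards the pointer; the carousel is at rest (y of v_block in the frame of carousel_base between -0.014 and 0.014 m and x of v_block in the frame of carousel_base between -0.075 and -0.035 m and z of v_block in the frame of carousel_base between 0.026 and 0.038 m and angle between v_block's own z axis and vertical below 0.15 rad and linear speed of v_block below 0.01 m/s and velocity of joint turntable between -0.05 and 0.05 rad/s); the robot touches nothing.
It fails at once if the robot touches the V-block (contact force between any of the fingers, the arm and v_block above 0.5 N).
It fails at once if the V-block tips over (angle between v_block's own z axis and vertical above 0.5 rad).
It also fails if it takes over 48 s, if anything falls off the work surface, if the arm or the gripper's body presses on something with over 40 N, if the wrist force passes 120 N, or if a joint passes its speed limit or range.

## Working session

There is one attempt and no reset: what is moved stays moved. The work goes in short steps, each a Python script; the robot and the scene stay as the last script left them, time stands still between calls to the robot, and variables do not carry over. Pictures are saved under pics/ and viewed, about 8 in all and at most 12, crops included, and the job is handed in when it is done.

```bash
ls; mkdir -p pics; python3 - <<'E'
from bench import manip, effector, viewer
import cv2
for n in ("top","side"):
    print(n,viewer.get_calibration(n)); cv2.imwrite(f"pics/{n}0.png",viewer.get_image(n)[:,:,::-1])
print(manip.current_clock(),manip.current_tcp_rot())
E
```

```text
pics
top {'vfov': 51.797631283893935, 'cx': 285.3050858902377, 'cy': 215.73807103048995, 'eye': array([ 0.44672377, -0.01537786,  0.92138336]), 'attitude': array([ 0.71557513, -0.69672089,  0.04223792, -0.02735315])}
side {'vfov': 56.35798000521756, 'cx': 281.09040529441984, 'cy': 208.37897884810712, 'eye': array([0.38786392, 0.70919495, 0.44683565]), 'attitude': array([-0.06468642,  0.85716998, -0.50912915,  0.04316022])}
0.1 [ 8.11540722e-01  5.84295212e-01 -7.21749254e-04  4.90254534e-04]
```

View pics/top0.png

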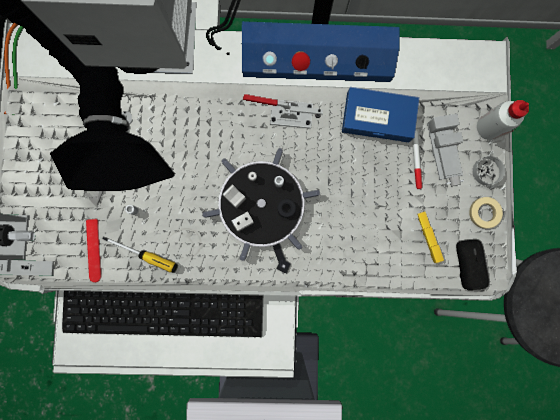

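View pics/side0.png

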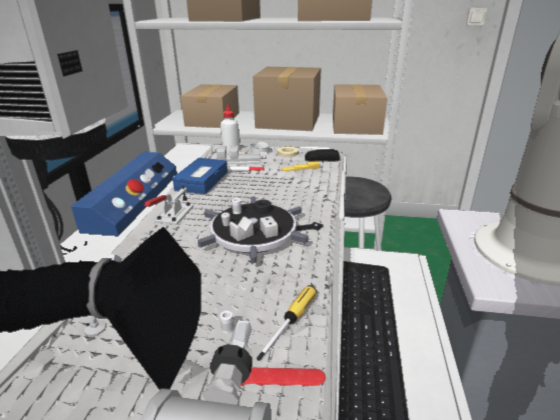

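The top view shows the carousel at about (262,203) and the pointer tip at about (284,270). The V-block candidate is at (235,196), and the block with two holes is at (243,220). I'll zoom in and locate them.

```bash
cat > h.py <<'E'
from bench import manip, effector, viewer
import cv2, numpy as np
from scipy.spatial.transform import Rotation as R
def proj(px,z,n="top"):
    c=viewer.get_calibration(n); f=210/np.tan(np.radians(c["vfov"]/2))
    d=R.from_quat(c["attitude"]).apply([(px[0]-c["cx"])/f,(px[1]-c["cy"])/f,1]); e=np.array(c["eye"])
    return (e+d*(z-e[2])/d[2])
E
python3 - <<'E'
from h import *
im=cv2.imread("pics/top0.png")
cv2.imwrite("pics/top0z.png",cv2.resize(im[140:285,190:335],None,fx=4.1,fy=4.1,interpolation=cv2.INTER_CUBIC))
for p,z in (((262,203),.035),((284,270),.003),((235,196),.062),((243,220),.06)): print(p,proj(p,z))
E
```

```text
(262, 203) [0.55959858 0.01581932 0.035     ]
(284, 270) [ 0.42272514 -0.03376245  0.003     ]
(235, 196) [0.56873234 0.06925533 0.062     ]
(243, 220) [0.52116715 0.05174593 0.06      ]
```

View pics/top0z.png

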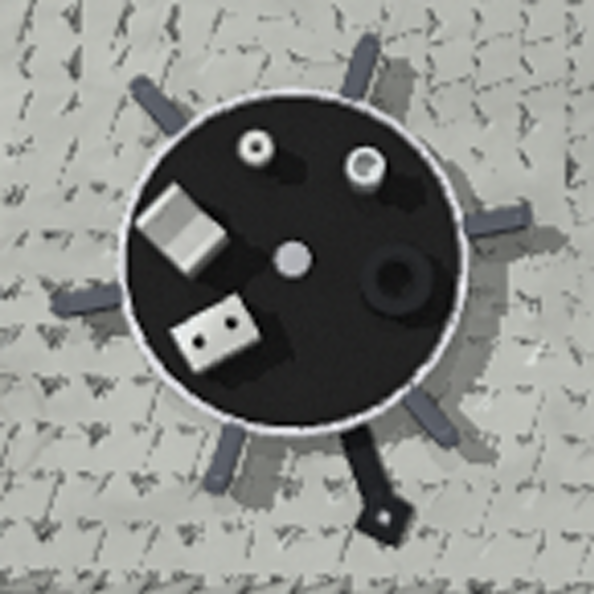

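The zoom confirms the V-block (groove stripe) at zoom (181,229). It sits about 80° from +x at a radius of 55 mm, as expected. The pointer lies at about 200°, so the disc needs roughly +120° anticlockwise. I'll push the handle at zoom (215,488), about 162°, with closed fingers. It stays well away from the V-block.

```bash
cat >> h.py <<'E'
Z=lambda p,z:proj((190+p[0]/4.1,140+p[1]/4.1),z)
def quat(a): # tool down, jaw axis x at world angle a
    x=np.array([np.cos(a),np.sin(a),0]); z=np.array([0,0,-1.]); return R.from_matrix(np.c_[x,np.cross(z,x),z]).as_quat()
E
python3 - <<'E'
from h import *
ends=[(368,38),(140,82),(58,303),(215,488),(452,440),(528,213)]
P=np.array([Z(p,.026) for p in ends])[:,:2]
c=(P[:3]+P[3:]).mean(0)/2; print("c",c, "hub",Z((293,259),.04))
for n,p in zip(ends,P): print(n,np.hypot(*(p-c)),np.degrees(np.arctan2(*(p-c)[::-1])))
for n,p in (("v",Z((181,229),.061)),("tip",Z((392,543),.004))): print(n,p,np.hypot(*(p[:2]-c)),np.degrees(np.arctan2(*(p[:2]-c)[::-1])))
for s in (90,-90):
  for ph in (138,170,200,230,270):
    a=np.radians(ph); q=manip.solve_ik([c[0]+.114*np.cos(a),c[1]+.114*np.sin(a),.014],quat(a+np.radians(s)))
    print(s,ph,None if q is None else np.round(q,2))
E
```

```text
c [0.5603173 0.0168045] hub [0.55857774 0.01673179 0.04      ]
(368, 38) 0.12086499735243249 -16.62975726978266
(140, 82) 0.1208324332277986 42.450444989831105
(58, 303) 0.12115836262832601 102.26945421532173
(215, 488) 0.12213604892721895 162.90176012913568
(452, 440) 0.12179705058834149 -137.374505645611
(528, 213) 0.12184525348978816 -77.1319874821783
v [0.56912083 0.07107005 0.061     ] 0.0549750197746762 80.78515815446706
tip [ 0.41774227 -0.03726209  0.004     ] 0.1524822476655696 -159.23252398011684
90 138 [-0.96  0.73  0.9   2.13 -0.91  0.73 -1.75]
90 170 [-0.42  0.5   0.33  2.2  -0.34  0.49 -1.58]
90 200 [-0.2   0.49  0.22  2.18 -0.22  0.49 -1.03]
90 230 [-0.08  0.53  0.21  2.09 -0.21  0.53 -0.42]
90 270 [ 0.03  0.62  0.13  1.9  -0.13  0.63  0.23]
-90 138 [-0.14  0.52 -0.13  2.1   0.12  0.53  0.48]
-90 170 [ 0.02  0.48 -0.19  2.18  0.18  0.49  1.09]
-90 200 [ 0.18  0.49 -0.22  2.17  0.22  0.5   1.71]
-90 230 [ 0.32  0.54 -0.28  2.08  0.28  0.56  2.29]
-90 270 [-0.73  1.23  1.35  1.93 -1.32  1.25 -2.03]
```

All checks agree: the handles are 60° apart at about 122 mm, the V-block radius is 55 mm and the pointer tip is at 152 mm. The turn needed is 120°, and the +90° yaw branch works over the whole arc.

```bash
cat >> h.py <<'E'
C=np.array([.5600,.0168])
def pt(ph,z,r=.114):
    a=np.radians(ph); return [C[0]+r*np.cos(a),C[1]+r*np.sin(a),z],quat(a+np.pi/2)
def arc(a,b,vel=.05,z=.014,n=10):
    for ph in np.linspace(a,b,max(2,int(np.ceil(abs(b-a)/n))+1))[1:]:
        p,q=pt(ph,z); manip.servo_line(p,q,vel)
E
python3 - <<'E'
from h import *
effector.close()
manip.move_pose(*pt(139,.16)); manip.servo_line(pt(139,.014)[0],vel=.12)
print(manip.current_clock(),manip.current_force(),manip.current_tool_pos())
try: arc(139,205)
except manip.PlanningError as e: print(e)
print(manip.current_clock(),manip.current_force(),manip.current_tool_pos(),manip.current_q())
cv2.imwrite("pics/top1.png",cv2.resize(viewer.get_image("top")[120:285,170:335,::-1],None,fx=3.6,fy=3.6,interpolation=cv2.INTER_CUBIC))
cv2.imwrite("pics/side1.png",viewer.get_image("side")[:,:,::-1])
E
```

```text
5.0333 [ 0.72769209 -0.10003525 -0.61035032] [0.47445459 0.09166038 0.01451047]
8.7083 [-0.10326185  0.62531048 -0.48688853] [ 0.45656911 -0.03117606  0.01392465] [-0.64475046  0.64548121  0.80355904  2.18774946 -0.81257879  0.63898558
 -0.38592085]
```

View pics/side1.png

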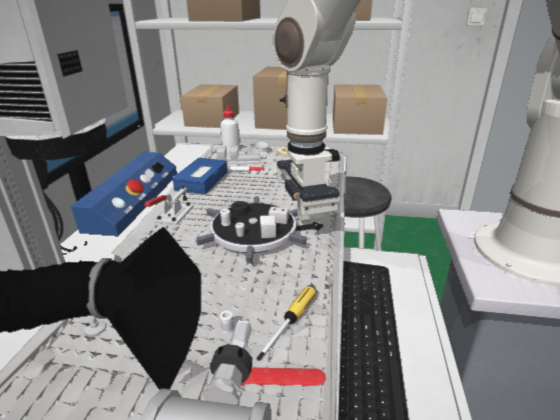

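The disc turned and the V-block, now at about (268,228), still stands. The forces are small, so I'll carry on.

```bash
python3 - <<'E'
from h import *
arc(205,268)
print(manip.current_clock(),manip.current_force(),manip.current_tool_pos())
arc(268,262)
cv2.imwrite("pics/top2.png",cv2.resize(viewer.get_image("top")[140:285,190:335,::-1],None,fx=4.1,fy=4.1,interpolation=cv2.INTER_CUBIC))
E
```

```text
12.3667 [-1.57218069  0.17546831 -0.04295092] [ 0.55588335 -0.09710078  0.01395429]
```

View pics/top2.png

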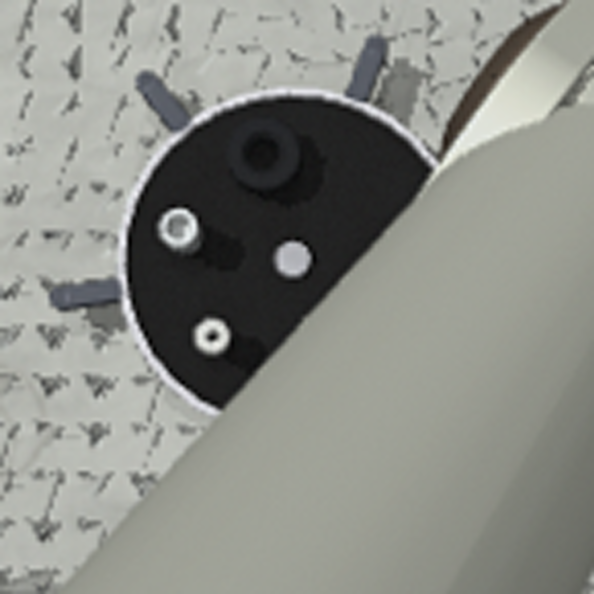

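The arm hides the V-block. The handles appear about 2° short of the full 120°. I'll lift clear and look.

```bash
python3 - <<'E'
from h import *
p,q=pt(262,.2); manip.servo_line(p,vel=.15)
manip.move_pose([.5,-.42,.25],q)
print(manip.current_clock(),manip.current_force())
cv2.imwrite("pics/top3.png",cv2.resize(viewer.get_image("top")[140:285,190:335,::-1],None,fx=4.1,fy=4.1,interpolation=cv2.INTER_CUBIC))
E
```

```text
15.45 [0.93847911 0.1444237  0.57241879]
```

View pics/top3.png

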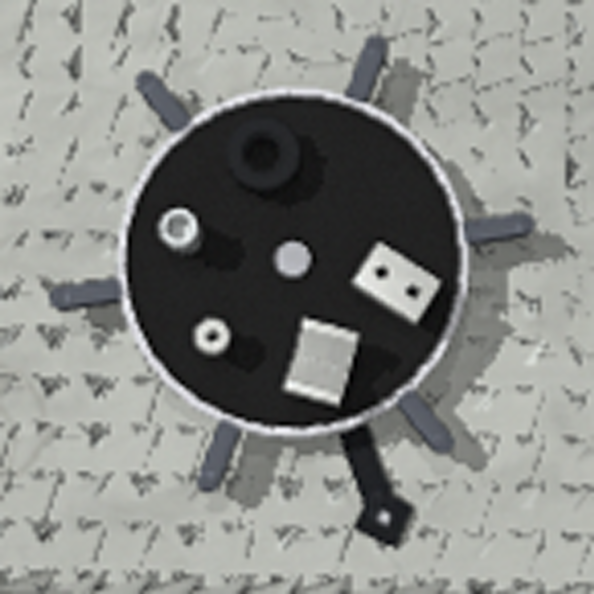

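The arm is clear of the view. The V-block stands at zoom (320,361), next to the pointer line (tip hole at 384,517). I'll compute its offset.

```bash
python3 - <<'E'
from h import *
ends=[(376,44),(145,80),(57,297),(208,485),(443,446),(528,224)]
P=np.array([Z(p,.026) for p in ends])[:,:2]; c=P.mean(0); print(c,[round(np.degrees(np.arctan2(*(p-c)[::-1])),1) for p in P])
v=Z((320,361),.062)[:2]; w=Z((384,517),.005)[:2]; t=Z((392,543),.004)[:2]
for c in (C,np.array([.5603,.0168])):
  for u in (w,t):
    x=-(u-c)/np.linalg.norm(u-c); y=np.array([-x[1],x[0]]); d=v-c; print(d@x,d@y,np.degrees(np.arctan2(-(d@y),-(d@x))))
E
```

```text
[0.55927173 0.01711245] [np.float64(-19.0), np.float64(40.8), np.float64(100.3), np.float64(161.1), np.float64(-139.5), np.float64(-79.3)]
-0.05568843245518887 0.004788579771923752 -4.9147041398855285
-0.05570538641136648 0.004587148385277797 -4.707490564584524
-0.05597226215608497 0.004852709343653058 -4.955065934898445
-0.055989085997466354 0.004654585697116015 -4.752288152980777
```

y = +4.7 mm (limit ±14) and x = −56 mm (within −75 to −35). That leaves margin well above the measurement error, so no further push is needed.

```bash
python3 - <<'E'
from h import *
manip.sleep(.3); manip.hand_in(); print(manip.current_clock())
E
```

```text
the job is handed in; nothing more can be done
the job is handed in; nothing more can be done
```

The V-block is at the front of the carousel, in line with the pointer, and the job is handed in. I turned the disc about 117° anticlockwise by pushing one handle with the closed fingers, then moved the arm well clear.

**Final position:** the last picture puts the V-block at x ≈ −56 mm and y ≈ +4.7 mm in the base frame. The limits are −75 to −35 mm and ±14 mm.

**Checks:**
- The V-block looked upright in the last picture.
- Sampled contact forces stayed below about 2 N.
- The clock read about 15.5 s at that picture, just before handing in (limit 48 s).
- I left the block a few degrees short of the pointer's centre line on purpose, because it was well within tolerance.
- I did not check tilt or rest separately from that one top view.

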